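Set the washed brush to drain and wedge up the draining tray

TASK

Lay the washed brush flat in the empty middle compartment of the hinged draining tray, with its bristle head towards the hinge, and let go of it. Then take the wedge by its upright grip and, with it flat on the table, push it thin end first between the two base rails under the tray's free lip until the lip has just lifted off the base, by 5 to 10 mm. Finish while still gripping the wedge there, with the tray resting on it, and leave everything else where it is.

Things in the scene. Friction and masses are not known exactly. Their poses are not given: they have to be found in the camera images.
- station: Fixed dark steel U-shaped base of the draining tray, 245 x 196 mm. Origin on the table under the tray's middle; +x from the hinge to the free, open end, y across, z up. Two rails 14 mm high, 16 mm wide, at y = +-90 mm carry the tray; between them (164 mm clear) bare table, open from the +x end back to a cross bar at x = -114 mm. Hinge blocks at x = -123 mm, 26 mm high.
- tray: Aluminium tray, 0.6-1 kg, hinged on the base, held down by its weight. Origin mid hinge line, 115 mm behind the station's origin, 16 mm up; axes as the station's. 224 (x) by 196 mm (y); floor top 18 mm above the table; walls 4 mm thick, 10 mm above the floor. Three equal compartments along x, 216 x 60 mm, centres at y = -64, 0, +64 mm; the middle one is empty.
- lane_mid (a point): Centre of the floor (top side) of the tray's empty middle compartment; moves with the tray, x towards the free lip (hinge at -x), z up.
- tray_lip (a point): Lowest point, at mid width, of the round lip (10 mm bar, 160 mm long) along the tray's free end, 117 mm from the station's origin in +x, 232 mm from the hinge. 14 mm above the table while the tray is down; its rise above that is the lift.
- brush: White plastic brush, 180 mm long, 0.16 kg, bristles down. Origin mid length on the underside; +x to the head, z up. Head at x = 24 to 90 mm, 44 mm wide, 38 mm high; straight handle at x = -79 to 25 mm, 22 mm wide, from 16 to 38 mm above the underside; end knob at x = -90 to -70 mm, 26 mm wide, 38 mm high. Centre of mass about x = 6 mm.
- brush_head (a point): Middle of the underside of the brush head, 57 mm from the brush's origin in +x.
- wedge: Black plastic wedge, 150 x 40 mm, 0.22 kg, flat on the table. Origin on the underside below its grip; +x to the thin tip. Ramp 30 mm high at x = 20, falling to 3 mm at the tip, x = 130 mm (1 in 4.1): it meets the lip with the tip 45 mm beyond it; each 4 mm more lifts 1 mm. Heel x = -20 to 20 mm, 30 mm high; on it the upright grip, 36 mm long (x), 26 mm wide (y), 30 to 63 mm high.
- wedge_tip (a point): Middle of the wedge's thin tip, on its underside, 130 mm from the wedge's origin in +x.
- spatula: Spatula with flat steel blade and white handle, 166 mm long, 46 mm wide, 12 mm high, lying in an outer compartment of the tray; stays there.
- bracket: Flat steel bracket, 130 x 44 mm, 12 mm high at one end, lying in the other outer compartment; stays there.
- jug: Full capped plastic milk jug, 92 mm across, 183 mm high, standing beyond the tray; origin under its middle; not to be moved.
- cup: Steel cup, 72 mm across, 80 mm high; origin under its middle; not to be moved.
- union_nut: Steel ring nut, 64 mm across, 22 mm high; not to be moved.
- sample_jar: Clear jar with white cap, 60 mm across, 75 mm high; not to be moved.
- bung: Black rubber bung, 52 mm across, 50 mm high; not to be moved.
Things that resemble listed ones, but are neither listed nor needed, are in the scene too. Several things look just like the wedge: the one meant starts nearest to the robot's base.

How it is judged:
By the outcome, as a careful person would: the job done as asked, in the order asked, and still so for the second after the job is handed in, while the arm keeps its last pose, push and grip.
It also fails if it takes over 56 s, if anything falls off the work surface, if the arm or the gripper's body presses on something with over 40 N, if the wrist force passes 120 N, or if a joint passes its speed limit or range.

ROBOT

A 6-joint arm with a two-finger parallel gripper is mounted at the origin on the work surface. World frame = base frame: x ahead of the robot, y to its left, z up, the work surface at z = 0. Lengths are in m, angles in rad, forces in N, time in s.
With the tool pointing down it reaches from about 0.3 to 0.775 m from the base axis. Payload 14.6 kg.
Tool frame: the origin (TCP) lies midway between the tips of the shut fingers; the grasp point (between the pads) lies 19 mm behind it; z points along the fingers, y is the direction in which the jaws open and shut (so a half turn about z gives the same grasp; the last joint's range is limited). The gripper opens to 94 mm and grips with 3 to 60 N. Pads are 16 mm wide; open, the fingers measure 119 mm over their backs; the gripper's body (75 mm by 177 mm) begins 78 mm behind the grasp point.
Start: joints at [1.054, 0.3, 1.521, -0, 1.321, -0.067], TCP at [0.239, 0.495, 0.205] pointing down, gripper open.
Joint ranges: [-3.03, 3.03], [-0.79, 2.21], [0.23, 2.52], [-1.04, 4.18], [0, 3.07], [-2.55, 2.55]. Speed limits (rad/s): [2.22, 2.22, 2.57, 3.14, 3.14, 3.14].

INTERFACE

Orientations are given as a rotation vector (axis times angle).
In Python, from workcell import status, optics, workorder gives the robot as it stands. The module is installed in compiled form; this text tells all that it offers.
- The arm moves only by the shell command python3 -m crank 'ROWS'. ROWS is JSON, a list of rows, each a list of 3 entries, a list of its own where there are three numbers: the shift along the tool's x, y, z in mm, then the turn, a rotation vector about the tool's x, y, z in rad, then the closure, from 0 (fully open) to 1 (shut). In form: [[[x, y, z], [wx, wy, wz], gripper], ...]. A call has 1 to 5 rows; each row shifts and turns the commanded pose from where the row before left it, along the tool's axes as they then stand; what a row does not reach is not made up. A row lasts 1/10 s, in which the tool goes at most 50 mm and 8.59 degrees, less where a joint would pass 70% of its speed; a pose out of reach is approached as far as the arm can. A call is refused whole if a number of a shift passes 50 or a number of a turn 0.15, either way. A call with a gripper value outside its range is refused whole. The fingers move at their own pace and stop on an object; the grip force is fixed at half the most. Time passes only in rows, so rows that do not move let the fingers close. It gives the time, the measured TCP pose, the force and the opening at its end, in the units of the state.
- status.sense(): the state, without advancing time (a new reading comes with each control period).
- optics.get_image(name): name is "scene" or "top"; returns the picture (400x640x3 uint8, red, green, blue); there is no depth.
- optics.camera_params(name): a dict with "fx", "fy", "cx", "cy" (pixels), "distortion" ([k1, k2, p1, p2, k3] as OpenCV has them; the pictures are not rectified), "origin" and "orientation" of the camera in the world. Camera axes: x right, y up, looking along -z (the intrinsics and any distortion apply to the point x, -y, -z); pixel columns grow to the right and rows downward; lengths in m; the calibration is good to about 2 mm. A picture is of the moment at which its call begins. camera_params takes no time and is no camera call.
- workorder.finish_job(): hands the job in, once; it reports no verdict.
The state is a dict: "t": time; "joints": joint angles; "dq": joint speeds; "joint_torque": joint torques, N m; "ee_pos": TCP position; "tcp_rot": TCP orientation; "contact_force": force on the tool from outside, world axes, zero at the start; "ft_torque": the same for the moment, N m; "finger_gap": finger opening in m.
Only numpy, scipy, OpenCV 4.12 (cv2) and the standard library are available. Lean on these libraries where they do the work, as an engineer would, in place of code of your own. Each camera call takes 0.05 s, during which the arm holds its last target.

## Working session

There is one attempt and no reset: what is moved stays moved. The work goes in short steps, Python scripts to look and compute and a shell command to move; the robot and the scene stay as the last step left them, time stands still between calls to the robot, and variables do not carry over. Pictures are saved under pics/ and viewed, and the job is handed in when it is done.

```bash
mkdir -p pics
python3 - <<'E'
from workcell import status, optics
import cv2
for n in ("scene","top"):
    im=optics.get_image(n); cv2.imwrite(f"pics/{n}0.png",im[:,:,::-1]); print(n,optics.camera_params(n))
s=status.sense()
for k in s: print(k,s[k])
E
```

```text
scene {'fx': 418.6401605817508, 'fy': 418.6401605817508, 'cx': 325.64107703099126, 'cy': 200.72709332217335, 'distortion': array([0.01840164, 0.        , 0.        , 0.        , 0.        ]), 'origin': array([1.45961346, 0.0035449 , 0.60897399]), 'orientation': array([0.76158792, 0.76908123, 1.44229918])}
top {'fx': 511.526020842695, 'fy': 511.526020842695, 'cx': 323.15883031172143, 'cy': 191.15895471967795, 'distortion': array([-0.11764904,  0.        ,  0.        ,  0.        ,  0.        ]), 'origin': array([ 0.38529744, -0.00987954,  1.23458213]), 'orientation': array([ 0.13403547, -0.10395943, -1.554327  ])}
t 0.1
joints [ 1.05442629e+00  3.00445601e-01  1.52150581e+00  1.36648474e-05
  1.32072217e+00 -6.66249849e-02]
dq [-0.00083028 -0.00171118 -0.00249248 -0.00060236 -0.00132759 -0.0012465 ]
joint_torque [ 6.63605751e-04 -5.32648587e+01 -3.53281045e+01  7.08840997e-02
  2.34844390e-02 -2.77485282e-05]
ee_pos [0.23899936 0.49509477 0.20493216]
tcp_rot [-7.00451920e-01 -3.06217855e+00  1.62014929e-03]
contact_force [ 0.46652086  0.4435232  -0.45910944]
ft_torque [ 0.01866049 -0.0310018   0.00300968]
finger_gap 0.09413050051926658
```

View pics/scene0.png

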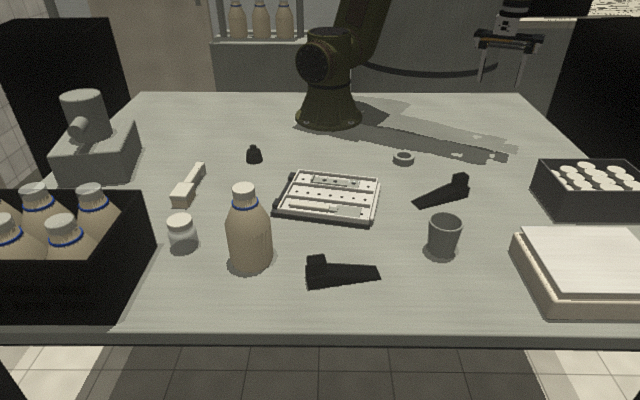

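View pics/top0.png

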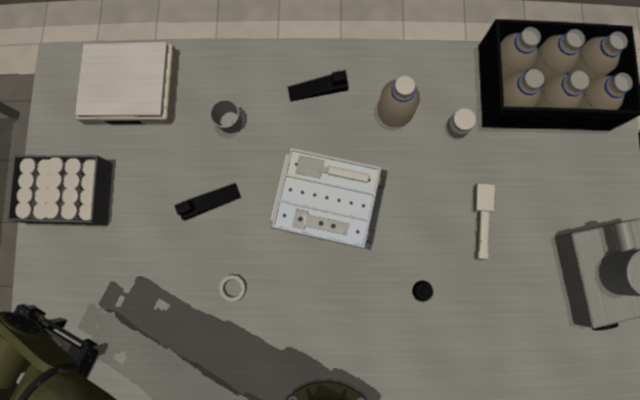

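Run:
```python
import cv2,numpy as np
t=cv2.imread("pics/top0.png"); s=cv2.imread("pics/scene0.png")
a=cv2.resize(t[135:265,170:400],None,fx=3.4,fy=3.4,interpolation=cv2.INTER_CUBIC)
b=cv2.resize(s[140:300,160:480],None,fx=2.5,fy=2.5,interpolation=cv2.INTER_CUBIC)
g=lambda x:np.clip(255*(x/255.)**.6,0,255).astype(np.uint8)
cv2.imwrite("pics/ca.png",g(a));cv2.imwrite("pics/cb.png",g(b))
```

```text
(no output)
```

View pics/ca.png

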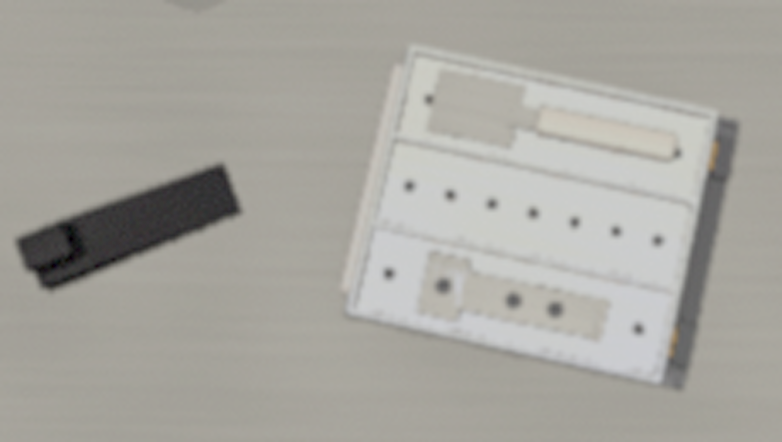

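View pics/cb.png

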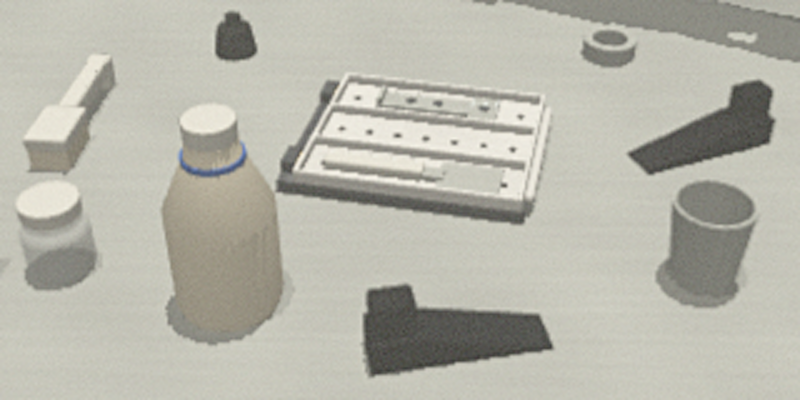

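Top view: two wedge lookalikes, at (208,201) and (318,86). The one at (208,201) is clearly nearer the base at about (325,400), and the crop shows its grip at the left end and its tip at (239,190). The tray's hinge, with dark base and pins, is on the right at (378,210); the lip is on the left at (280,188). The brush is at (485,220) with its head up at (485,197).

```bash
cat > h.py <<'E'
import cv2,numpy as np
from scipy.spatial.transform import Rotation as R
from workcell import status,optics
def ray(n,uv):
    p=optics.camera_params(n); K=np.array([[p['fx'],0,p['cx']],[0,p['fy'],p['cy']],[0,0,1]])
    q=cv2.undistortPoints(np.array(uv,float).reshape(-1,1,2),K,p['distortion']).reshape(-1,2)
    d=np.c_[q[:,0],-q[:,1],-np.ones(len(q))]@R.from_rotvec(p['orientation']).as_matrix().T
    return p['origin'],d
def on(n,uv,z):
    o,d=ray(n,uv); return o+d*((z-o[2])/d[:,2])[:,None]
def proj(n,P):
    p=optics.camera_params(n); K=np.array([[p['fx'],0,p['cx']],[0,p['fy'],p['cy']],[0,0,1]])
    c=(np.array(P,float).reshape(-1,3)-p['origin'])@R.from_rotvec(p['orientation']).as_matrix()
    c=c*[1,-1,-1]
    return cv2.projectPoints(c,np.zeros(3),np.zeros(3),K,p['distortion'])[0].reshape(-1,2)
E
python3 - <<'E'
from h import *
t=cv2.imread("pics/top0.png"); g=cv2.cvtColor(t,6).astype(float)
hsv=cv2.cvtColor(t,40)
def show(name,mask,box,z):
    m=np.zeros_like(mask);x0,y0,x1,y1=box;m[y0:y1,x0:x1]=mask[y0:y1,x0:x1]
    cs=cv2.findContours(m,0,1)[0];c=max(cs,key=cv2.contourArea);r=cv2.minAreaRect(c)
    b=cv2.boxPoints(r);w=on("top",b,z);print(name,cv2.contourArea(c),b.round(1).tolist());print((w*1000).round(1).tolist(),'c',(w.mean(0)*1000).round(1),'len',[round(np.linalg.norm(w[i]-w[i-1])*1000,1) for i in (1,2)])
    return c
print(t[230,484],t[200,484],t[225,460],t[200,208],t[210,183],t[210,325], t[195,360])
dark=(g<50).astype(np.uint8)*255
show("wedge",dark,(165,170,255,230),0.02)
lt=(g>165).astype(np.uint8)*255
show("tray",lt,(260,140,400,260),0.028)
hd=(g>150).astype(np.uint8)*255
show("brush all",hd,(465,175,505,265),0.038)
show("head",hd,(465,175,505,211),0.038)
show("handle",hd,(465,215,505,265),0.038)
for n,b in (("wedge",(165,175,250,225)),("brush",(455,170,515,270))):
    c=cv2.resize(t[b[1]:b[3],b[0]:b[2]],None,fx=(8 if n=="wedge" else 6),fy=(8 if n=="wedge" else 6),interpolation=cv2.INTER_NEAREST)
    cv2.imwrite(f"pics/z{n}.png",np.clip(255*(c/255.)**.5,0,255).astype(np.uint8))
E
```

```text
[151 167 175] [152 167 175] [112 122 124] [20 20 18] [23 23 25] [158 161 160] [175 178 176]
wedge 968.5 [[174.3000030517578, 204.8000030517578], [234.60000610351562, 182.1999969482422], [240.6999969482422, 198.5], [180.39999389648438, 221.10000610351562]]
[[533.3, 376.2, 20.0], [590.5, 230.1, 20.0], [550.7, 213.5, 20.0], [493.7, 358.8, 20.0]] c [542.1 294.6  20. ] len [np.float64(157.0), np.float64(43.1)]
tray 2013.5 [[274.70001220703125, 226.3000030517578], [280.1000061035156, 202.10000610351562], [367.5, 221.60000610351562], [362.20001220703125, 245.6999969482422]]
[[484.2, 128.2, 28.0], [542.1, 117.0, 28.0], [498.3, -91.3, 28.0], [441.2, -78.9, 28.0]] c [491.4  18.7  28. ] len [np.float64(58.9), np.float64(212.9)]
brush all 369.5 [[477.0, 184.0], [493.0, 184.0], [493.0, 209.0], [477.0, 209.0]]
[[589.8, -352.2, 38.0], [590.3, -391.1, 38.0], [530.2, -389.0, 38.0], [529.8, -350.4, 38.0]] c [ 560.  -370.7   38. ] len [np.float64(38.9), np.float64(60.2)]
head 369.5 [[477.0, 184.0], [493.0, 184.0], [493.0, 209.0], [477.0, 209.0]]
[[589.8, -352.2, 38.0], [590.3, -391.1, 38.0], [530.2, -389.0, 38.0], [529.8, -350.4, 38.0]] c [ 560.  -370.7   38. ] len [np.float64(38.9), np.float64(60.2)]
handle 241.5 [[478.8999938964844, 257.0], [480.1000061035156, 214.8000030517578], [488.1000061035156, 215.0], [487.0, 257.20001220703125]]
[[416.8, -352.2, 38.0], [516.1, -357.3, 38.0], [515.7, -376.7, 38.0], [416.4, -371.3, 38.0]] c [ 466.3 -364.4   38. ] len [np.float64(99.4), np.float64(19.4)]
```

View pics/zwedge.png

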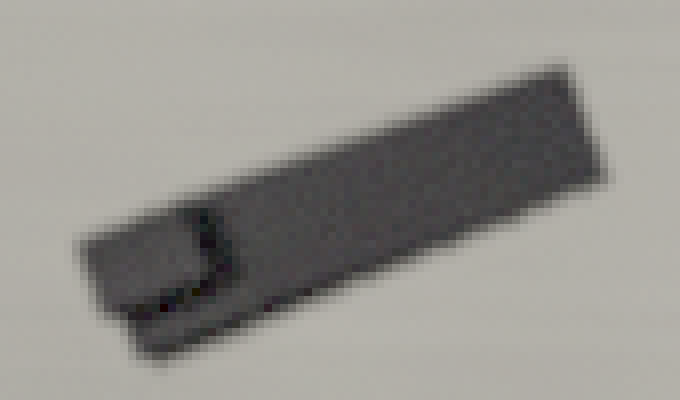

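View pics/zbrush.png

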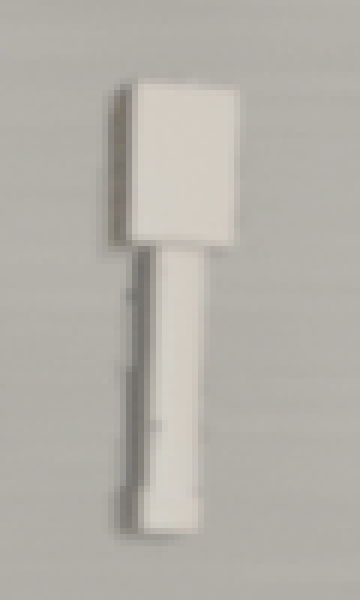

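Run:
```python
from h import *
np.set_printoptions(suppress=True,precision=1)
T=lambda uv,z:on("top",uv,z/1000)*1000
b=T([[486,183.8],[483.2,258.8]],38);print("brush ends",b,"len",np.linalg.norm(b[0]-b[1]),"c",b.mean(0),"yaw",np.degrees(np.arctan2(*(b[0]-b[1])[[1,0]])))
b=T([[480.3,215],[489,215],[480,248],[488.6,248]],38);print("handle edges",b)
w=T([[175.6,205],[188.5,201],[191,208.8],[178.1,213.5]],63);print("grip",w,w.mean(0))
tp=T([[235.6,183.5],[240.4,197.5]],1.5);print("tip",tp,tp.mean(0))
d=tp.mean(0)-w.mean(0);print("dist (130)",np.linalg.norm(d[:2]),"yaw",np.degrees(np.arctan2(d[1],d[0])))
c=T([[290.6,148.8],[381.2,167.9],[365,247.6],[272.1,227.6]],28)
print("tray",c,c.mean(0),[np.linalg.norm(c[i]-c[i-1]) for i in range(4)])
for i,j in ((0,1),(3,2)):
  e=c[i]-c[j];print(np.degrees(np.arctan2(e[1],e[0])))
h=T([[290.3,189.7],[363.2,205.6]],18);e=h[0]-h[1];print("holes",h,h.mean(0),np.degrees(np.arctan2(e[1],e[0])))
# scene cross-check
s=cv2.imread("pics/scene0.png")
for n,b in (("a",(265,160,395,235)),("b",(400,165,480,215)),("c",(160,155,220,215))):
    k=6;cc=cv2.resize(s[b[1]:b[3],b[0]:b[2]],None,fx=k,fy=k,interpolation=cv2.INTER_NEAREST);cv2.imwrite(f"pics/s{n}.png",np.clip(255*(cc/255.)**.6,0,255).astype(np.uint8))
```

```text
brush ends [[ 590.6 -374.1   38. ]
 [ 412.6 -362.2   38. ]] len 178.36379731500784 c [ 501.6 -368.1   38. ] yaw -3.8230180757049204
handle edges [[ 515.6 -357.9   38. ]
 [ 515.8 -378.9   38. ]
 [ 437.8 -355.2   38. ]
 [ 437.9 -375.7   38. ]]
grip [[527.5 359.4  63. ]
 [537.4 328.9  63. ]
 [519.1 322.   63. ]
 [507.6 352.2  63. ]] [522.9 340.6  63. ]
tip [[590.3 231.    1.5]
 [555.7 217.7   1.5]] [573.  224.3   1.5]
dist (130) 126.62082652912147 yaw -66.68175329569632
tray [[ 672.7   95.1   28. ]
 [ 627.9 -124.    28. ]
 [ 436.8  -85.6   28. ]
 [ 481.   134.4   28. ]] [554.6   5.   28. ] [np.float64(195.65840869548057), np.float64(223.58501520146703), np.float64(194.92972381001758), np.float64(224.34361152752507)]
78.4574751244801
78.64380045916033
holes [[573.9  94.2  18. ]
 [537.4 -81.5  18. ]] [555.7   6.3  18. ] 78.27106110299528
```

View pics/sa.png

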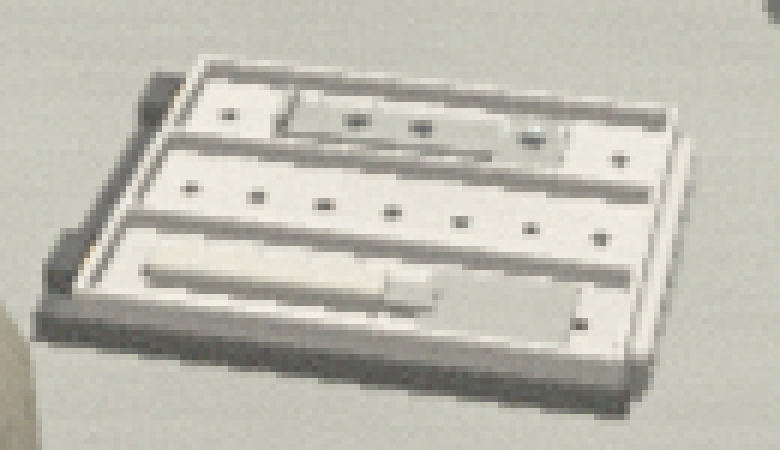

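View pics/sb.png

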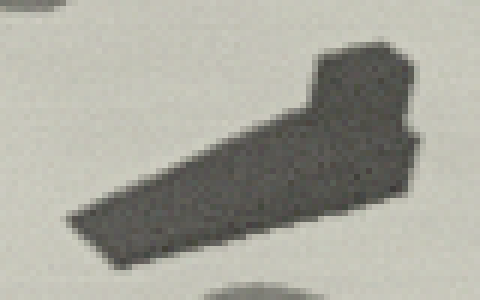

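View pics/sc.png

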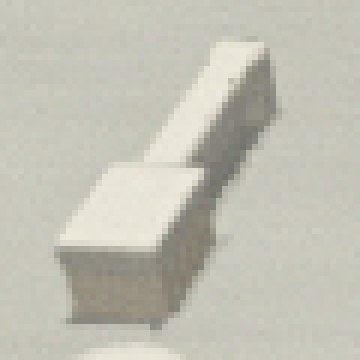

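```bash
cat >> h.py <<'E'
def go(pos,jaw=None):
    """pos mm, jaw: desired world yaw(deg) of jaw line (mod 180). prints turn then shift in turned tool axes"""
    s=status.sense();M=R.from_rotvec(s['tcp_rot']).as_matrix();p=s['ee_pos']*1000
    y=np.degrees(np.arctan2(M[1,1],M[0,1]));turn=0
    print("t",round(s['t'],2),"tcp",p.round(1),"tilt",M[:,2].round(3),"jaw yaw",round(y,2),"j",s['joints'].round(2),"F",s['contact_force'].round(1),"gap",round(s['finger_gap']*1000,1))
    if jaw is not None:
        d=(jaw-y+90)%180-90; turn=-np.radians(d); print("turn about tool z (rad)",round(turn,3),"or",round(turn-np.sign(turn)*np.pi,3))
    M2=M@R.from_rotvec([0,0,turn]).as_matrix()
    d=np.array(pos)-p
    print("shift now axes",(M.T@d).round(1),"after turn",(M2.T@d).round(1))
E
python3 - <<'E'
from h import *
np.set_printoptions(suppress=True,precision=3)
go([503,-368,150],87)
T=lambda uv,z:(on("top",uv,z/1000)*1000).round(0)
print("cup rim",T([[227,114]],80),"jug cap",T([[404,84]],183),"jar cap",T([[463,119]],75),"nut",T([[232,288]],22),"bung",T([[423,290]],50))
# tray cross-check, scene
S=lambda uv,z:(on("scene",uv,z/1000)*1000).round(1)
print("holes scene",S([[296.7,191.3],[365,199.7]],18),"tip scene",S([[411.2,201.2],[420.,209.2]],1.5))
print("brush head top corners scene",S([[169.5,196],[187,196.3],[178.5,182.8],[193.5,183]],38),"knob end", S([[197,161.5],[204,162]],38))
E
```

```text
t 0.1 tcp [239.  495.1 204.9] tilt [-0.001 -0.001 -1.   ] jaw yaw 64.23 j [ 1.05  0.3   1.52  0.    1.32 -0.07] F [ 0.5  0.4 -0.5] gap 94.1
turn about tool z (rad) -0.397 or 2.744
shift now axes [-613.  -662.4   55.6] after turn [-308.8 -848.    55.6]
cup rim [[744. 244.  80.]] jug cap [[ 782. -160.  183.]] jar cap [[ 739. -314.   75.]] nut [[337. 226.  22.]] bung [[ 340. -218.   50.]]
holes scene [[534.4 -82.1  18. ]
 [572.   94.4  18. ]] tip scene [[552.8 216.5   1.5]
 [588.9 233.    1.5]]
brush head top corners scene [[ 591.2 -393.5   38. ]
 [ 592.  -349.9   38. ]
 [ 528.2 -390.3   38. ]
 [ 528.7 -351.    38. ]] knob end [[ 411.9 -373.    38. ]
 [ 414.6 -352.4   38. ]]
```

```bash
python3 -m crank '[[[0,0,0],[0,0,-0.132],0],[[0,0,0],[0,0,-0.132],0],[[0,0,0],[0,0,-0.133],0],[[-14,-38,0],[0,0,0],0],[[-14,-38,0],[0,0,0],0]]' && python3 -m crank '[[[-14,-38,0],[0,0,0],0],[[-14,-38,0],[0,0,0],0],[[-14,-38,0],[0,0,0],0],[[-14,-38,0],[0,0,0],0],[[-14,-38,0],[0,0,0],0]]' && python3 -m crank '[[[-14,-38,0],[0,0,0],0],[[-14,-38,0],[0,0,0],0],[[-14,-38,0],[0,0,0],0],[[-14,-38,0],[0,0,0],0],[[-14,-38,0],[0,0,0],0]]'; python3 -c "
from h import *
go([503,-368,150],87)"
```

```text
t: 0.6
ee_pos: [0.2628, 0.417, 0.2047]
tcp_rot: [-0.08, -3.14, 0.002]
contact_force: [0.5, 0.1, -0.1]
finger_gap: 0.094
t: 1.1
ee_pos: [0.3229, 0.2229, 0.2053]
tcp_rot: [-0.082, -3.14, 0.0]
contact_force: [1.6, -0.2, 0.2]
finger_gap: 0.094
t: 1.6
ee_pos: [0.3829, 0.0294, 0.2055]
tcp_rot: [0.083, 3.14, 0.0]
contact_force: [0.6, 0.3, -0.4]
finger_gap: 0.0944
t 1.6 tcp [382.9  29.4 205.5] tilt [ 0.  0. -1.] jaw yaw 86.97 j [-0.02 -0.08  1.94  0.    1.28 -1.54] F [ 0.6  0.3 -0.4] gap 94.4
turn about tool z (rad) -0.0 or 3.141
shift now axes [-140.9 -390.5   55.5] after turn [-140.7 -390.6   55.5]
```

```bash
python3 -m crank '[[[-14,-39,0],[0,0,0],0],[[-14,-39,0],[0,0,0],0],[[-14,-39,0],[0,0,0],0],[[-14,-39,0],[0,0,0],0],[[-14,-39,0],[0,0,0],0]]' && python3 -m crank '[[[-14,-39,10],[0,0,0],0],[[-14,-39,10],[0,0,0],0],[[-14,-39,10],[0,0,0],0],[[-14,-39,10],[0,0,0],0],[[-14,-39,15],[0,0,0],0]]' && python3 -m crank '[[[0,0,0],[0,0,0],0]]'
python3 - <<'E'
from h import *
go([503,-368,13],87)
t=optics.get_image("top");s=optics.get_image("scene")
a=cv2.resize(t[150:290,420:560],None,fx=4,fy=4);b=cv2.resize(s[120:220,130:270],None,fx=4,fy=4)
cv2.imwrite("pics/b1.png",a[:,:,::-1]);cv2.imwrite("pics/b1s.png",b[:,:,::-1])
E
```

```text
t: 2.1
ee_pos: [0.4425, -0.1692, 0.2053]
tcp_rot: [-0.083, -3.14, -0.0]
contact_force: [0.5, 0.1, -0.0]
finger_gap: 0.0941
t: 2.6
ee_pos: [0.5024, -0.3676, 0.1501]
tcp_rot: [0.083, 3.14, -0.0]
contact_force: [1.3, -0.5, 0.2]
finger_gap: 0.094
t: 2.7
ee_pos: [0.5012, -0.3687, 0.1464]
tcp_rot: [-0.087, -3.136, -0.004]
contact_force: [0.0, 0.2, 0.8]
finger_gap: 0.0937
t 2.7 tcp [ 501.2 -368.7  146.4] tilt [-0.004  0.003 -1.   ] jaw yaw 86.81 j [-0.69  0.51  1.36 -0.    1.27 -2.21] F [0.  0.2 0.8] gap 93.7
turn about tool z (rad) -0.003 or 3.138
shift now axes [ -2.4   0.5 133.4] after turn [ -2.4   0.5 133.4]
```

View pics/b1s.png

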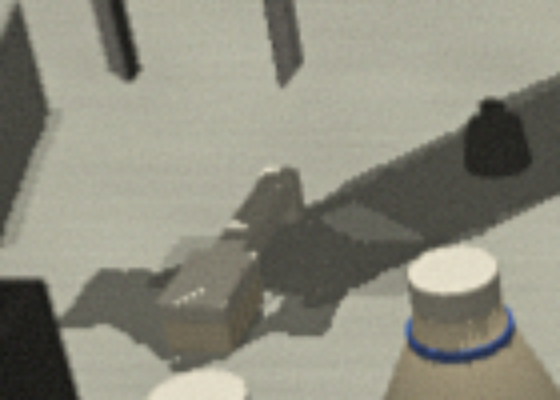

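The scene crop shows the open fingers above and straddling the brush handle at about (198,170); nothing is in the way.

```bash
python3 -m crank '[[[0,0,35],[0,0,0],0],[[0,0,35],[0,0,0],0],[[0,0,35],[0,0,0],0],[[0,0,20],[0,0,0],0],[[0,0,0],[0,0,0],0]]';  python3 -c "
from h import *
go([503,-368,13],87)"
```

```text
t: 3.3
ee_pos: [0.5012, -0.3638, 0.0237]
tcp_rot: [-0.081, -3.138, -0.004]
contact_force: [-0.1, -0.4, 0.9]
finger_gap: 0.0939
t 3.3 tcp [ 501.2 -363.8   23.7] tilt [-0.003  0.002 -1.   ] jaw yaw 87.04 j [-0.69  0.65  1.46  0.    1.04 -2.21] F [-0.1 -0.4  0.9] gap 93.9
turn about tool z (rad) 0.001 or -3.141
shift now axes [-2.1 -4.1 10.7] after turn [-2.1 -4.1 10.7]
```

```bash
python3 -m crank '[[[0,0,10],[0,0,0],0],[[0,0,0],[0,0,0],0]]';  python3 -c "
from h import *
go([503,-368,13],87)"
```

```text
t: 3.5
ee_pos: [0.5023, -0.3655, 0.016]
tcp_rot: [0.082, 3.14, -0.001]
contact_force: [-1.0, -0.2, 0.2]
finger_gap: 0.0939
t 3.5 tcp [ 502.3 -365.5   16. ] tilt [ 0.001 -0.001 -1.   ] jaw yaw 87.0 j [-0.69  0.66  1.46  0.    1.02 -2.21] F [-1.  -0.2  0.2] gap 93.9
turn about tool z (rad) -0.0 or 3.142
shift now axes [-0.8 -2.4  3. ] after turn [-0.8 -2.4  3. ]
```

```bash
python3 -m crank '[[[0,-1,1],[0,0,0],1],[[0,0,0],[0,0,0],1],[[0,0,0],[0,0,0],1],[[0,0,0],[0,0,0],1],[[0,0,0],[0,0,0],1]]'; python3 -m crank '[[[0,0,0],[0,0,0],1],[[0,0,0],[0,0,0],1]]'; python3 -c "
from h import *
go([503,-368,13],87)"
```

```text
t: 4.0
ee_pos: [0.502, -0.3668, 0.0146]
tcp_rot: [0.083, 3.14, -0.0]
contact_force: [-0.5, -0.3, -0.4]
finger_gap: 0.0579
t: 4.2
ee_pos: [0.502, -0.3668, 0.0144]
tcp_rot: [-0.083, -3.14, -0.0]
contact_force: [0.3, 1.0, -0.9]
finger_gap: 0.0416
t 4.2 tcp [ 502.  -366.8   14.4] tilt [-0.  0. -1.] jaw yaw 86.98 j [-0.69  0.66  1.46 -0.    1.02 -2.21] F [ 0.3  1.  -0.9] gap 41.6
turn about tool z (rad) -0.0 or 3.141
shift now axes [-1.1 -1.2  1.4] after turn [-1.1 -1.2  1.4]
```

```bash
python3 -m crank '[[[0,0,0],[0,0,0],1],[[0,0,0],[0,0,0],1],[[0,0,0],[0,0,0],1],[[0,0,0],[0,0,0],1]]'; python3 -c "
from h import *
go([502,-367,94],87)"
```

```text
t: 4.6
ee_pos: [0.502, -0.3668, 0.0145]
tcp_rot: [0.083, 3.14, -0.0]
contact_force: [-0.5, -0.6, -0.4]
finger_gap: 0.022
t 4.6 tcp [ 502.  -366.8   14.5] tilt [ 0. -0. -1.] jaw yaw 86.98 j [-0.69  0.66  1.46 -0.    1.02 -2.21] F [-0.5 -0.6 -0.4] gap 22.0
turn about tool z (rad) -0.0 or 3.141
shift now axes [  0.   -0.2 -79.5] after turn [  0.   -0.2 -79.5]
```

```bash
python3 -m crank '[[[0,0,-10],[0,0,0],1],[[0,0,-25],[0,0,0],1],[[0,0,-25],[0,0,0],1],[[0,0,-20],[0,0,0],1],[[0,0,0],[0,0,0],1]]'
python3 - <<'E'
from h import *
go([502,-367,94],-11.5)
t=optics.get_image("top");s=optics.get_image("scene")
a=cv2.resize(t[150:290,420:560],None,fx=4,fy=4);b=cv2.resize(s[100:220,110:270],None,fx=4,fy=4)
cv2.imwrite("pics/b2.png",a[:,:,::-1]);cv2.imwrite("pics/b2s.png",b[:,:,::-1])
E
```

```text
t: 5.1
ee_pos: [0.5031, -0.3676, 0.0978]
tcp_rot: [0.083, 3.137, -0.005]
contact_force: [0.3, -0.5, -1.3]
finger_gap: 0.0222
t 5.1 tcp [ 503.1 -367.6   97.8] tilt [ 0.004 -0.003 -1.   ] jaw yaw 86.98 j [-0.69  0.56  1.41  0.    1.16 -2.21] F [ 0.3 -0.5 -1.3] gap 22.2
turn about tool z (rad) -1.423 or 1.719
shift now axes [1.1 0.5 3.8] after turn [-0.4  1.2  3.8]
```

View pics/b2s.png

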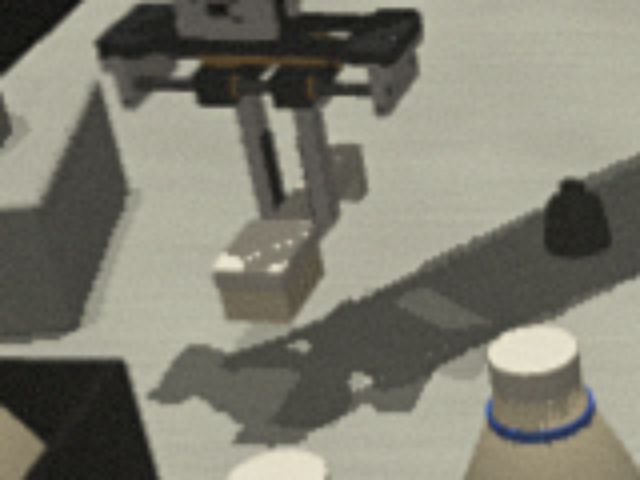

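View pics/b2.png

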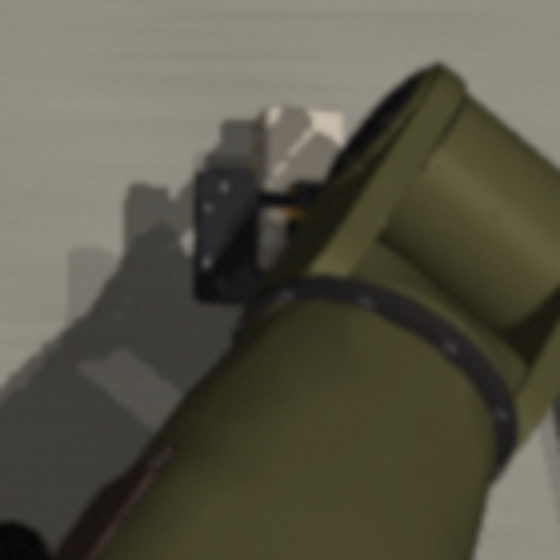

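```bash
python3 -c "
from h import *
go([554.5,6,95],-11.5)"; python3 -m crank '[[[-4,18,0],[0,0,0],1],[[-4,35,0],[0,0,0],1],[[-4,35,0],[0,0,0],1],[[-4,35,0],[0,0,0],1],[[-4,35,0],[0,0,0],1]]';  python3 -m crank '[[[-4,35,0],[0,0,0.14],1],[[0,0,0],[0,0,0.14],1],[[0,0,0],[0,0,0.14],1],[[0,0,0],[0,0,0.14],1],[[0,0,0],[0,0,0.14],1]]'; python3 -m crank '[[[0,0,0],[0,0,0.14],1],[[0,0,0],[0,0,0.14],1],[[0,0,0],[0,0,0.14],1],[[0,0,0],[0,0,0.14],1],[[0,0,0],[0,0,0.14],1]]';python3 -m crank '[[[0,0,0],[0,0,0.14],1],[[0,0,0],[0,0,0.14],1],[[0,0,0],[0,0,0],1],[[0,0,0],[0,0,0],1]]';  python3 -c "
from h import *
go([554.5,6,95],-11.5)"
```

```text
t 5.2 tcp [ 501.9 -366.6   94.2] tilt [ 0.  0. -1.] jaw yaw 86.97 j [-0.69  0.56  1.42  0.    1.16 -2.21] F [-0.6  0.6 -2.4] gap 22.1
turn about tool z (rad) -1.423 or 1.719
shift now axes [-32.9 374.9  -0.8] after turn [-375.7   22.7   -0.8]
t: 5.7
ee_pos: [0.5299, -0.2074, 0.0932]
tcp_rot: [-0.083, -3.139, -0.002]
contact_force: [1.0, -0.3, -2.0]
finger_gap: 0.0219
t: 6.2
ee_pos: [0.5356, -0.174, 0.0932]
tcp_rot: [-1.161, -2.917, -0.0]
contact_force: [0.1, 0.1, -1.6]
finger_gap: 0.022
t: 6.7
ee_pos: [0.5356, -0.1741, 0.0932]
tcp_rot: [-2.092, -2.341, 0.001]
contact_force: [0.7, 0.0, -1.4]
finger_gap: 0.0218
t: 7.1
ee_pos: [0.5358, -0.1746, 0.0937]
tcp_rot: [-2.388, -2.039, 0.001]
contact_force: [-0.4, -0.4, -0.9]
finger_gap: 0.0223
t 7.1 tcp [ 535.8 -174.6   93.7] tilt [-0.001  0.001 -1.   ] jaw yaw -9.02 j [-0.38  0.45  1.6   0.    1.1  -0.22] F [-0.4 -0.4 -0.9] gap 22.3
turn about tool z (rad) 0.043 or -3.098
shift now axes [181.3  -9.9  -1.2] after turn [180.7 -17.7  -1.2]
```

```bash
python3 -m crank '[[[0,0,0],[0,0,0.043],1],[[30,-3,0],[0,0,0],1],[[35,-3,0],[0,0,0],1],[[35,-4,0],[0,0,0],1],[[35,-4,0],[0,0,0],1]]';  python3 -m crank '[[[30,-3,0],[0,0,0],1],[[15,-1,0],[0,0,0],1],[[0,0,0],[0,0,0],1],[[0,0,0],[0,0,0],1],[[0,0,0],[0,0,0],1]]'
python3 - <<'E'
from h import *
go([554.5,6,95],-11.5)
t=optics.get_image("top");s=optics.get_image("scene")
a=cv2.resize(t[120:270,240:400],None,fx=4,fy=4);b=cv2.resize(s[110:240,250:410],None,fx=4,fy=4)
cv2.imwrite("pics/b3.png",a[:,:,::-1]);cv2.imwrite("pics/b3s.png",b[:,:,::-1])
E
```

```text
t: 7.6
ee_pos: [0.5497, -0.0387, 0.0941]
tcp_rot: [-2.433, -1.987, 0.0]
contact_force: [0.9, -0.2, -1.9]
finger_gap: 0.022
t: 8.1
ee_pos: [0.5551, 0.0035, 0.0943]
tcp_rot: [-2.437, -1.982, 0.0]
contact_force: [-0.0, -0.7, -2.2]
finger_gap: 0.0219
t 8.1 tcp [555.1   3.5  94.3] tilt [-0. -0. -1.] jaw yaw -11.76 j [-0.06  0.43  1.62 -0.    1.09  0.15] F [-0.  -0.7 -2.2] gap 21.9
turn about tool z (rad) -0.005 or 3.137
shift now axes [ 2.3 -1.1 -0.7] after turn [ 2.3 -1.1 -0.7]
```

View pics/b3s.png

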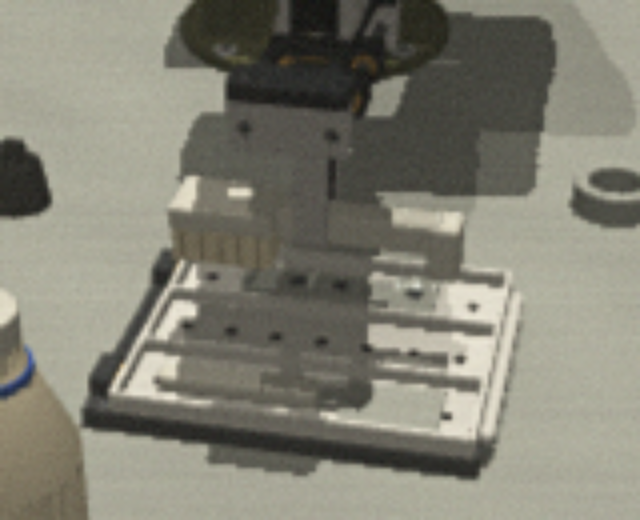

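View pics/b3.png

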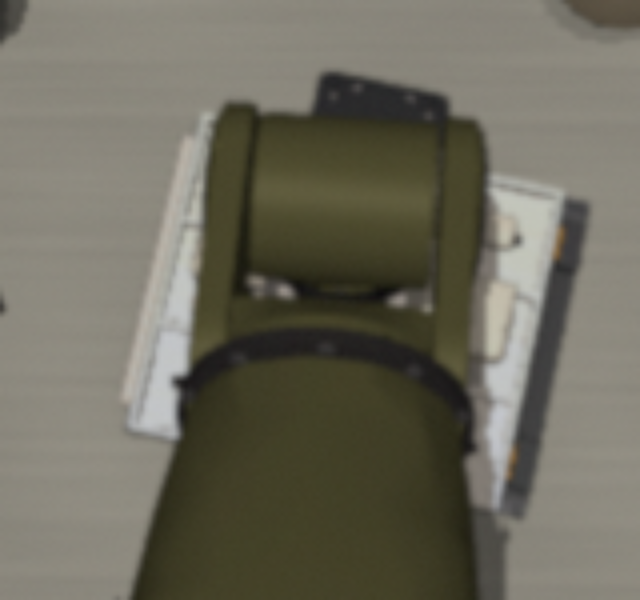

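Run:
```python
from h import *
C=np.array([554.5,6]);a=np.radians(78.4);ex=np.array([np.cos(a),np.sin(a)]);ey=np.array([-ex[1],ex[0]])
for n,uv,z in (("knob bottom corner",[365.5,178.8],80),("head bottom hinge corner",[294,174],80),("knob top near",[365.7,163.5],118)):
    p=on("scene",[uv],z/1000)[0,:2]*1000-C;print(n,"station xy",(p@ex).round(1),(p@ey).round(1))
```

```text
knob bottom corner station xy 88.1 -0.1
head bottom hinge corner station xy -90.3 -14.9
knob top near station xy 85.4 8.3
```

Run:
```python
from h import *
b=cv2.imread("pics/b3s.png")[150:300,150:490];b=cv2.resize(b,None,fx=2.3,fy=2.3)
cv2.imwrite("pics/b3z.png",np.clip(255*(b/255.)**.6,0,255).astype(np.uint8))
C=np.array([554.5,6]);P=[]
a=np.radians(78.3);ex=np.array([np.cos(a),np.sin(a)]);ey=np.array([-ex[1],ex[0]])
T=status.sense()['ee_pos'][:2]*1000
for x,y,z in ((90,-13,80),(90,-13,118),(90,13,118),(-90,-22,80),(-90,-22,118),(-90,22,118)):
    q=T+x*ex+y*ey;u=proj("scene",[q[0]/1e3,q[1]/1e3,z/1e3])[0];print((x,y,z),((u-[250,110])*4-[150,150])*2.3)
```

```text
(90, -13, 80) [708.91999308 314.69399988]
(90, -13, 118) [716.6251143 189.1373224]
(90, 13, 118) [730.04937052 141.90202671]
(-90, -22, 80) [ 44.46861645 257.61417982]
(-90, -22, 118) [ 38.18552953 133.88274391]
(-90, 22, 118) [82.91100093 58.77887869]
```

View pics/b3z.png

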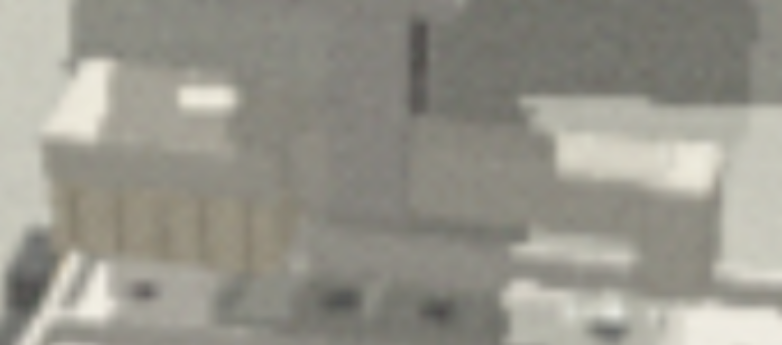

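Projected corners agree with the picture to about 2 mm, so the brush is centred over the lane and level. Lowering.

```bash
python3 -m crank '[[[1,-1,15],[0,0,0],1],[[0,0,20],[0,0,0],1],[[0,0,15],[0,0,0],1],[[0,0,6],[0,0,0],1],[[0,0,0],[0,0,0],1]]';python3 -m crank '[[[0,0,0],[0,0,0],1],[[0,0,3],[0,0,0],1],[[0,0,0],[0,0,0],1]]'; python3 -c "
from h import *
go([554.5,6,32.4],-11.5)"
```

```text
t: 8.7
ee_pos: [0.5541, 0.0055, 0.0378]
tcp_rot: [-2.437, -1.982, 0.002]
contact_force: [0.5, 0.9, -1.9]
finger_gap: 0.0217
t: 9.0
ee_pos: [0.5545, 0.0058, 0.0356]
tcp_rot: [2.437, 1.982, 0.0]
contact_force: [0.4, -0.6, -1.2]
finger_gap: 0.0218
t 9.0 tcp [554.5   5.8  35.6] tilt [ 0. -0. -1.] jaw yaw -11.74 j [-0.06  0.51  1.66  0.    0.97  0.15] F [ 0.4 -0.6 -1.2] gap 21.8
turn about tool z (rad) -0.004 or 3.137
shift now axes [ 0.2 -0.   3.2] after turn [ 0.2 -0.   3.2]
```

```bash
python3 -m crank '[[[0,0,2],[0,0,0],1],[[0,0,0],[0,0,0],1],[[0,0,1],[0,0,0],1],[[0,0,0],[0,0,0],1]]'; python3 -c "
from h import *
go([554.5,6,32.4],-11.5)"
```

```text
t: 9.4
ee_pos: [0.5544, 0.0058, 0.0325]
tcp_rot: [2.437, 1.982, 0.0]
contact_force: [-1.1, -0.4, -2.5]
finger_gap: 0.0214
t 9.4 tcp [554.4   5.8  32.5] tilt [ 0. -0. -1.] jaw yaw -11.74 j [-0.06  0.51  1.66 -0.    0.97  0.15] F [-1.1 -0.4 -2.5] gap 21.4
turn about tool z (rad) -0.004 or 3.137
shift now axes [0.2 0.  0.1] after turn [0.2 0.  0.1]
```

```bash
python3 -m crank '[[[0,0,1],[0,0,0],1],[[0,0,0],[0,0,0],1]]'; python3 -m crank '[[[0,0,0],[0,0,0],0.55],[[0,0,0],[0,0,0],0.55],[[0,0,0],[0,0,0],0.55],[[0,0,0],[0,0,0],0.55]]'; python3 -c "
from h import *
go([554.5,6,150],-11.5)"
```

```text
t: 9.6
ee_pos: [0.5545, 0.0058, 0.0324]
tcp_rot: [2.437, 1.982, 0.0]
contact_force: [-6.9, 0.5, 10.3]
finger_gap: 0.0216
t: 10.0
ee_pos: [0.5544, 0.0058, 0.0313]
tcp_rot: [-2.437, -1.982, 0.0]
contact_force: [0.0, -0.8, -0.0]
finger_gap: 0.0419
t 10.0 tcp [554.4   5.8  31.3] tilt [-0.  0. -1.] jaw yaw -11.74 j [-0.06  0.51  1.66  0.    0.96  0.15] F [ 0.  -0.8 -0. ] gap 41.9
turn about tool z (rad) -0.004 or 3.137
shift now axes [ 3.000e-01  1.000e-01 -1.187e+02] after turn [ 3.000e-01  1.000e-01 -1.187e+02]
```

```bash
python3 -m crank '[[[0,0,-10],[0,0,0],0.5],[[0,0,-20],[0,0,0],0.5],[[0,0,-30],[0,0,0],0.3],[[0,0,-30],[0,0,0],0],[[0,0,-25],[0,0,0],0]]'; python3 -c "
from h import *
go([524.5,343,110],21.5)"
```

```text
t: 10.5
ee_pos: [0.5546, 0.0058, 0.1489]
tcp_rot: [2.436, 1.982, 0.002]
contact_force: [-0.5, 0.8, 0.2]
finger_gap: 0.0677
t 10.5 tcp [554.6   5.8 148.9] tilt [ 0.002 -0.    -1.   ] jaw yaw -11.75 j [-0.06  0.36  1.58  0.    1.2   0.15] F [-0.5  0.8  0.2] gap 67.7
turn about tool z (rad) -0.58 or 2.561
shift now axes [324.1 -98.2  38.8] after turn [324.8  95.6  38.8]
```

```bash
python3 -m crank '[[[0,0,0],[0,0,-0.145],0],[[0,0,0],[0,0,-0.145],0],[[0,0,0],[0,0,-0.145],0],[[0,0,0],[0,0,-0.145],0],[[25,7,0],[0,0,0],0]]'; python3 -m crank '[[[37,11,0],[0,0,0],0],[[37,11,0],[0,0,0],0],[[37,11,0],[0,0,0],0],[[37,11,0],[0,0,0],0],[[37,11,0],[0,0,0],0]]'; python3 -m crank '[[[37,11,0],[0,0,0],0],[[37,11,0],[0,0,0],0],[[30,9,0],[0,0,0],0],[[10,3,0],[0,0,0],0],[[0,0,0],[0,0,0],0]]'
python3 - <<'E'
from h import *
go([524.5,343,28],21.5)
t=optics.get_image("top");s=optics.get_image("scene")
a=cv2.resize(t[130:270,170:400],None,fx=3.4,fy=3.4);b=cv2.resize(s[120:240,260:490],None,fx=3.4,fy=3.4)
cv2.imwrite("pics/c1.png",a[:,:,::-1]);cv2.imwrite("pics/c1s.png",b[:,:,::-1]);cv2.imwrite("pics/c1raw.png",t[:,:,::-1])
E
```

```text
t: 11.0
ee_pos: [0.552, 0.0301, 0.1472]
tcp_rot: [1.763, 2.6, 0.0]
contact_force: [-0.0, 1.3, -0.1]
finger_gap: 0.0944
t: 11.5
ee_pos: [0.5348, 0.2255, 0.1473]
tcp_rot: [1.768, 2.596, 0.001]
contact_force: [1.2, 0.4, 0.1]
finger_gap: 0.094
t: 12.0
ee_pos: [0.5247, 0.3432, 0.1467]
tcp_rot: [1.766, 2.598, 0.0]
contact_force: [0.4, -0.0, -0.6]
finger_gap: 0.094
t 12.0 tcp [524.7 343.2 146.7] tilt [ 0.  0. -1.] jaw yaw 21.58 j [ 0.52  0.52  1.35 -0.    1.27  0.14] F [ 0.4 -0.  -0.6] gap 94.0
turn about tool z (rad) 0.001 or -3.14
shift now axes [-1.000e-01 -3.000e-01  1.187e+02] after turn [-1.000e-01 -3.000e-01  1.187e+02]
```

View pics/c1.png

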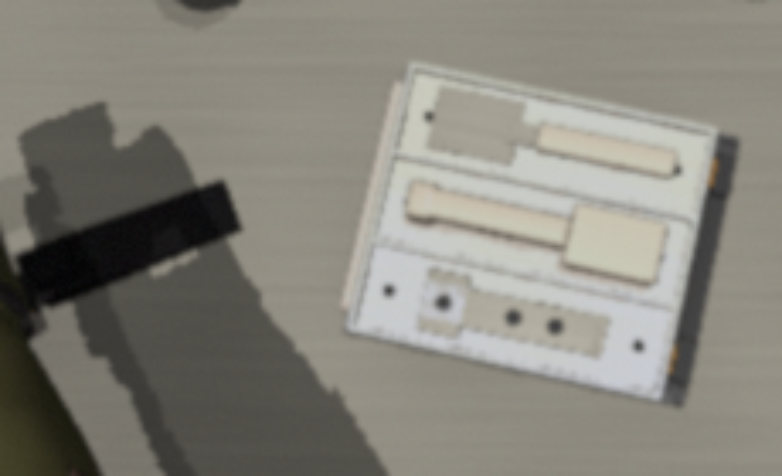

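View pics/c1s.png

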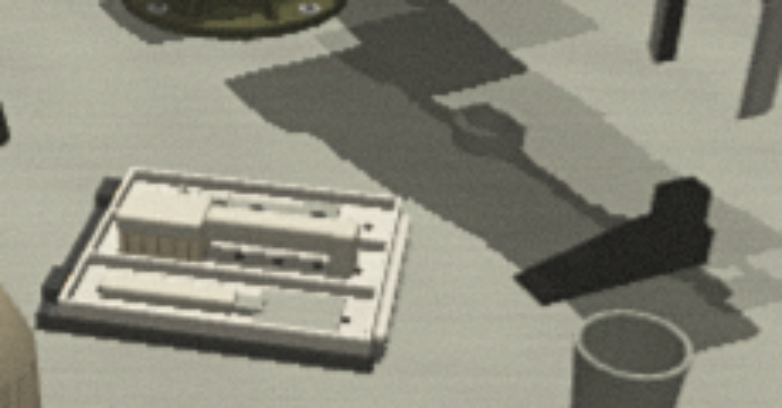

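Top crop: the brush lies in the middle lane with its head at the hinge end (crop 615,243) and knob at the lip end (422,203); the neighbours have not moved. Next, descending onto the wedge grip. The tips must stay above the heel (z 30), so I aim for TCP z of about 35.

```bash
python3 -m crank '[[[0,0,20],[0,0,0],0],[[0,0,30],[0,0,0],0],[[0,0,30],[0,0,0],0],[[0,0,20],[0,0,0],0],[[0,0,8],[0,0,0],0]]'; python3 -m crank '[[[0,0,0],[0,0,0],0.3],[[0,0,0],[0,0,0],0.3],[[0,0,0],[0,0,0],0.3]]'
python3 - <<'E'
from h import *
go([524.5,343,35],21.5)
s=optics.get_image("scene")
b=cv2.resize(s[130:230,390:510],None,fx=5,fy=5);cv2.imwrite("pics/c2s.png",np.clip(255*(b/255.)**.6,0,255).astype(np.uint8)[:,:,::-1])
E
```

```text
t: 12.6
ee_pos: [0.5247, 0.3405, 0.0367]
tcp_rot: [-1.77, -2.594, 0.004]
contact_force: [0.9, -0.1, 0.5]
finger_gap: 0.0941
t: 12.9
ee_pos: [0.5257, 0.3425, 0.0399]
tcp_rot: [1.768, 2.596, 0.003]
contact_force: [-0.4, -0.1, -0.9]
finger_gap: 0.0732
t 12.9 tcp [525.7 342.5  39.9] tilt [ 0.002  0.001 -1.   ] jaw yaw 21.47 j [ 0.52  0.64  1.43 -0.    1.07  0.14] F [-0.4 -0.1 -0.9] gap 73.2
turn about tool z (rad) -0.001 or 3.141
shift now axes [ 0.9 -1.   4.9] after turn [ 0.9 -1.   4.9]
```

View pics/c2s.png

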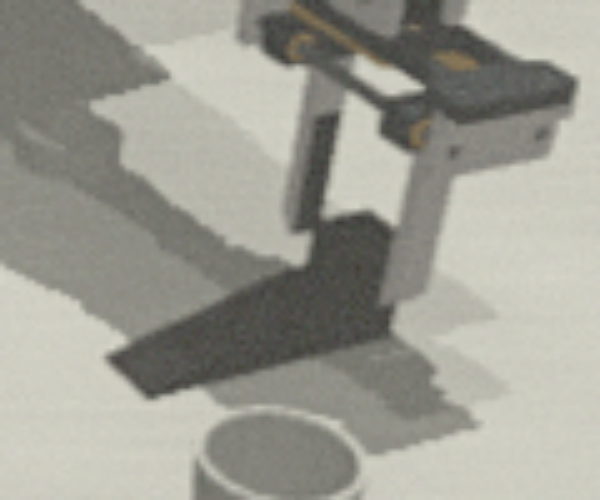

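The crop shows the fingers on either side of the grip (crop 355,250), so I can close.

```bash
python3 -m crank '[[[0,0,3],[0,0,0],0.3],[[0,0,0],[0,0,0],0.6],[[0,0,0],[0,0,0],1],[[0,0,0],[0,0,0],1],[[0,0,0],[0,0,0],1]]'; python3 -m crank '[[[0,0,0],[0,0,0],1],[[0,0,0],[0,0,0],1],[[0,0,0],[0,0,0],1],[[0,0,0],[0,0,0],1],[[0,0,0],[0,0,0],1]]'
python3 - <<'E'
from h import *
go([524.5,343,35],21.5)
t=optics.get_image("top");s=optics.get_image("scene")
b=cv2.resize(s[130:230,390:510],None,fx=5,fy=5);cv2.imwrite("pics/c3s.png",np.clip(255*(b/255.)**.6,0,255).astype(np.uint8)[:,:,::-1])
b=cv2.resize(t[160:240,160:260],None,fx=6,fy=6);cv2.imwrite("pics/c3.png",np.clip(255*(b/255.)**.6,0,255).astype(np.uint8)[:,:,::-1])
E
```

```text
t: 13.45
ee_pos: [0.5251, 0.3424, 0.0355]
tcp_rot: [1.768, 2.597, -0.0]
contact_force: [0.5, -0.2, -0.4]
finger_gap: 0.037
t: 13.95
ee_pos: [0.525, 0.3424, 0.0354]
tcp_rot: [-1.768, -2.596, 0.0]
contact_force: [-1.5, 0.7, 0.3]
finger_gap: 0.0252
t 13.95 tcp [525.  342.4  35.4] tilt [-0. -0. -1.] jaw yaw 21.48 j [0.52 0.65 1.44 0.   1.06 0.14] F [-1.5  0.7  0.3] gap 25.2
turn about tool z (rad) -0.0 or 3.141
shift now axes [ 0.7 -0.2  0.4] after turn [ 0.7 -0.2  0.4]
```

View pics/c3s.png

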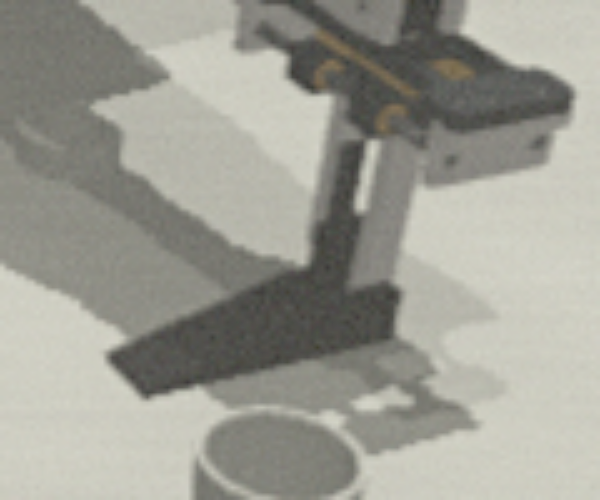

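View pics/c3.png

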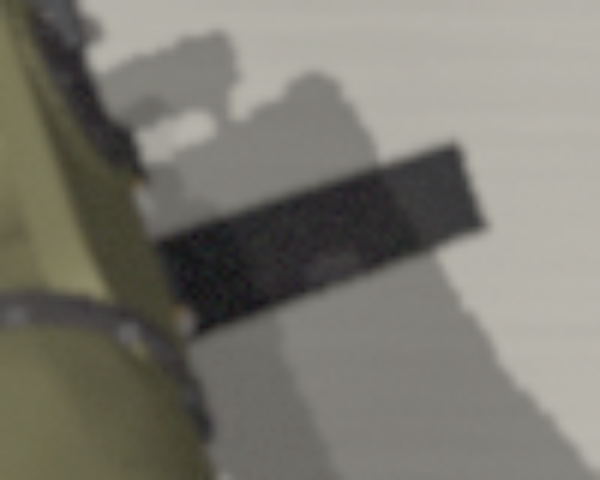

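Run:
```python
from h import *
T=on("top",[[235.8,183.8],[241.2,198]],.0015)*1e3;S=on("scene",[[411.4,201.4],[420,209.4]],.0015)*1e3
tip=(T.mean(0)+S.mean(0))/2;print(T.mean(0),S.mean(0))
p=status.sense()['ee_pos']*1e3;a=np.radians(21.48-90);u=np.array([np.cos(a),np.sin(a)]);v=np.array([-u[1],u[0]])
for q in (T.mean(0),S.mean(0),tip):
  d=(q-p)[:2];print("tip ahead of TCP",d@u,"lateral",d@v)
```

```text
[572.04591988 223.0688764    1.5       ] [571.79160714 224.86805952   1.5       ]
tip ahead of TCP 128.29281248709438 lateral 0.10651238765400631
tip ahead of TCP 126.52546750494899 lateral 0.528681276111585
tip ahead of TCP 127.40913999602166 lateral 0.31759683188273885
```

```bash
python3 -m crank '[[[0,0,-1],[0,0,0.1],1],[[0,0,0],[0,0,0.12],1],[[0,0,0],[0,0,0.12],1],[[0,0,0],[0,0,0.12],1],[[0,0,0],[0,0,0.116],1]]';  python3 -c "
from h import *
go([607.5,265.7,35.4],-11.55)"
```

```text
t: 14.55
ee_pos: [0.5251, 0.3423, 0.0362]
tcp_rot: [2.438, 1.981, -0.0]
contact_force: [0.2, -0.3, -2.4]
finger_gap: 0.0257
t 14.55 tcp [525.1 342.3  36.2] tilt [-0. -0. -1.] jaw yaw -11.8 j [ 0.52  0.64  1.43 -0.    1.06  0.73] F [ 0.2 -0.3 -2.4] gap 25.7
turn about tool z (rad) -0.004 or 3.137
shift now axes [-58.1  96.4   0.8] after turn [-58.5  96.1   0.8]
```

```bash
python3 -m crank '[[[-8,13,0],[0,0,-0.004],1],[[-12,20,0],[0,0,0],1],[[-12,20,0],[0,0,0],1],[[-12,20,0],[0,0,0],1],[[-10,16,0],[0,0,0],1]]'; python3 -m crank '[[[-4,7,0],[0,0,0],1],[[0,0,0],[0,0,0],1],[[0,0,0],[0,0,0],1],[[0,0,0],[0,0,0],1]]'
python3 - <<'E'
from h import *
go([607.5,265.7,35.4],-11.55)
t=optics.get_image("top");s=optics.get_image("scene")
b=cv2.resize(s[130:250,270:510],None,fx=3.3,fy=3.3);cv2.imwrite("pics/d1s.png",np.clip(255*(b/255.)**.6,0,255).astype(np.uint8)[:,:,::-1])
b=cv2.resize(t[130:240,200:360],None,fx=5,fy=5);cv2.imwrite("pics/d1.png",np.clip(255*(b/255.)**.6,0,255).astype(np.uint8)[:,:,::-1])
E
```

```text
t: 15.05
ee_pos: [0.6032, 0.2702, 0.0363]
tcp_rot: [2.427, 1.995, 0.0]
contact_force: [0.7, -0.5, -0.4]
finger_gap: 0.0257
t: 15.45
ee_pos: [0.6072, 0.2674, 0.0364]
tcp_rot: [-2.428, -1.994, 0.0]
contact_force: [0.4, 0.2, -2.5]
finger_gap: 0.0257
t 15.45 tcp [607.2 267.4  36.4] tilt [-0.  0. -1.] jaw yaw -11.21 j [0.36 0.72 1.31 0.   1.11 0.56] F [ 0.4  0.2 -2.5] gap 25.7
turn about tool z (rad) 0.006 or -3.136
shift now axes [-1.6  0.6  1. ] after turn [-1.6  0.6  1. ]
```

View pics/d1s.png

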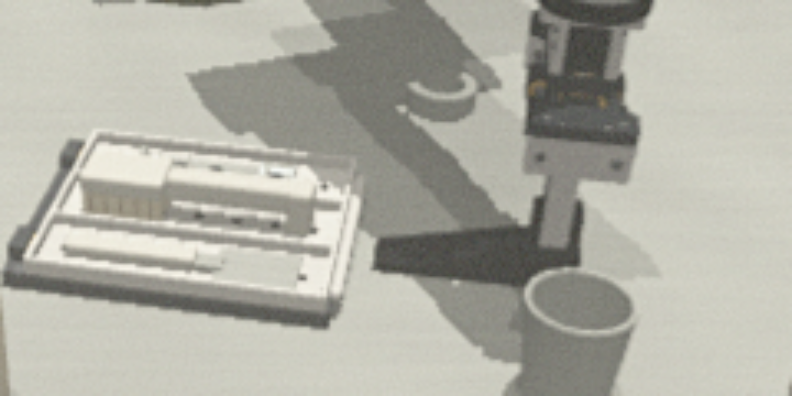

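View pics/d1.png

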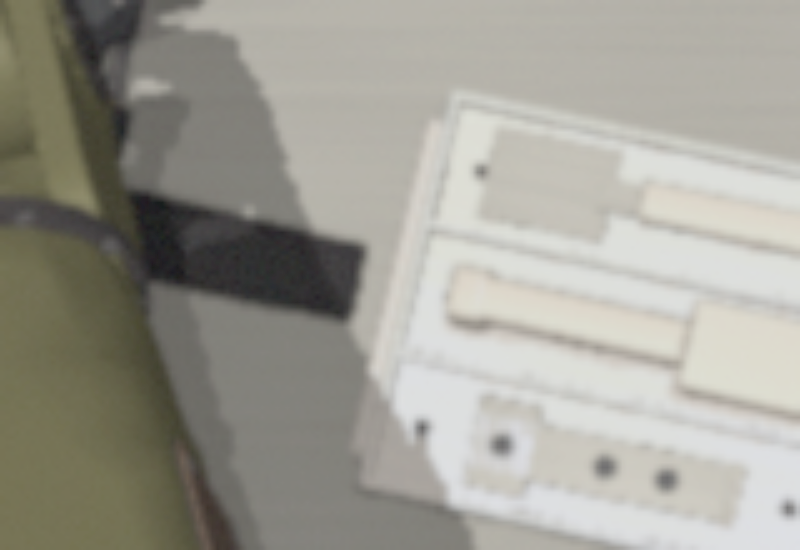

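```bash
python3 -m crank '[[[0,0,1],[0,0,0.006],1],[[0,0,0],[0,0,0],1],[[0,0,0],[0,0,0],1]]'
python3 - <<'E'
from h import *
C=np.array([554.5,6]);a=np.radians(78.45);ex=np.array([np.cos(a),np.sin(a)]);ey=np.array([-ex[1],ex[0]])
st=lambda p:((p[...,:2]-C)@np.c_[ex,ey]).round(1)
print("tip",st(on("top",[[270.7,186.5]],.0015)*1e3),"scene tip",st(on("scene",[[270+375/3.3,130+240/3.3],[270+373/3.3,130+268/3.3]],.0015)*1e3))
print("lip edge(122)",st(on("top",[[286.4,154.4],[272,227.4]],.019)*1e3))
p=status.sense()['ee_pos']*1e3;print("tcp",st(p));go(np.r_[C+170*ex,35.4],-11.55)
E
```

```text
t: 15.85
ee_pos: [0.6077, 0.2668, 0.0355]
tcp_rot: [2.435, 1.985, 0.0]
contact_force: [0.8, -0.9, -1.6]
finger_gap: 0.0258
tip [[141.   -1.1]] scene tip [[136.6  21.5]
 [138.9 -16.9]]
lip edge(122) [[119.  -84.1]
 [112.6  96.8]]
tcp [2.662e+02 1.000e-01]
t 15.85 tcp [607.7 266.8  35.5] tilt [ 0.  0. -1.] jaw yaw -11.62 j [0.36 0.72 1.31 0.   1.11 0.56] F [ 0.8 -0.9 -1.6] gap 25.8
turn about tool z (rad) -0.001 or 3.14
shift now axes [-96.2   0.2   0.1] after turn [-96.2   0.1   0.1]
```

```bash
python3 -m crank '[[[-8,0,0.5],[0,0,0],1],[[-14,0,0],[0,0,0],1],[[-14,0,0],[0,0,0],1],[[-12,0,0],[0,0,0],1],[[-6,0,0],[0,0,0],1]]'; python3 -m crank '[[[0,0,0],[0,0,0],1],[[0,0,0],[0,0,0],1]]'
python3 - <<'E'
from h import *
C=np.array([554.5,6]);a=np.radians(78.45);ex=np.array([np.cos(a),np.sin(a)])
go(np.r_[C+170*ex,35.4],-11.55)
t=optics.get_image("top");s=optics.get_image("scene")
b=cv2.resize(s[150:250,270:450],None,fx=4.4,fy=4.4);cv2.imwrite("pics/d2s.png",np.clip(255*(b/255.)**.6,0,255).astype(np.uint8)[:,:,::-1])
E
```

```text
t: 16.35
ee_pos: [0.597, 0.2123, 0.0354]
tcp_rot: [2.436, 1.983, 0.001]
contact_force: [1.0, 3.1, 3.0]
finger_gap: 0.0257
t: 16.55
ee_pos: [0.5971, 0.2125, 0.0354]
tcp_rot: [2.435, 1.983, -0.001]
contact_force: [-2.4, -6.6, 9.2]
finger_gap: 0.0261
t 16.55 tcp [597.1 212.5  35.4] tilt [ 0.    -0.001 -1.   ] jaw yaw -11.67 j [ 0.28  0.66  1.41 -0.    1.07  0.49] F [-2.4 -6.6  9.2] gap 26.1
turn about tool z (rad) -0.002 or 3.14
shift now axes [-40.8  -0.3   0.1] after turn [-40.8  -0.4   0.1]
```

View pics/d2s.png

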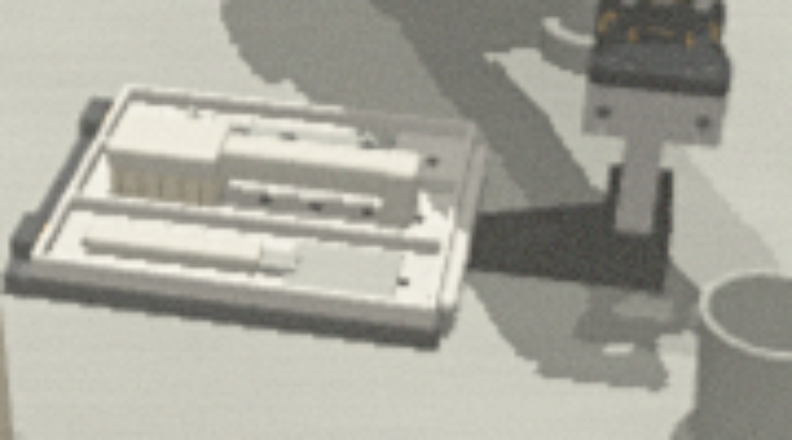

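```bash
python3 -m crank '[[[-4,0,-0.3],[0,0,0],1],[[-4,0,0],[0,0,0],1],[[0,0,0],[0,0,0],1]]'; for i in 1; do python3 -m crank '[[[-3,0,0],[0,0,0],1],[[0,0,0],[0,0,0],1]]'; python3 -m crank '[[[-3,0,0],[0,0,0],1],[[0,0,0],[0,0,0],1]]';python3 -m crank '[[[-3,0,0],[0,0,0],1],[[0,0,0],[0,0,0],1]]';python3 -m crank '[[[-3,0,0],[0,0,0],1],[[0,0,0],[0,0,0],1]]'; done
python3 - <<'E'
from h import *
C=np.array([554.5,6]);a=np.radians(78.45);ex=np.array([np.cos(a),np.sin(a)])
go(np.r_[C+170*ex,35.4],-11.55)
E
```

```text
t: 16.95
ee_pos: [0.5953, 0.2054, 0.0354]
tcp_rot: [2.435, 1.984, -0.0]
contact_force: [-0.9, -2.0, 5.7]
finger_gap: 0.0258
t: 17.15
ee_pos: [0.5948, 0.2032, 0.0354]
tcp_rot: [-2.435, -1.985, -0.001]
contact_force: [2.1, 3.8, 4.0]
finger_gap: 0.0259
t: 17.35
ee_pos: [0.5942, 0.2009, 0.0354]
tcp_rot: [-2.434, -1.985, -0.003]
contact_force: [3.1, 9.1, 2.8]
finger_gap: 0.0254
t: 17.55
ee_pos: [0.5936, 0.1981, 0.0354]
tcp_rot: [-2.434, -1.985, -0.003]
contact_force: [2.4, 10.4, 2.2]
finger_gap: 0.0259
t: 17.75
ee_pos: [0.593, 0.1952, 0.0354]
tcp_rot: [-2.434, -1.985, -0.003]
contact_force: [3.1, 9.1, 2.3]
finger_gap: 0.0253
t 17.75 tcp [593.  195.2  35.4] tilt [ 0.001  0.002 -1.   ] jaw yaw -11.61 j [0.26 0.64 1.44 0.   1.06 0.46] F [3.1 9.1 2.3] gap 25.3
turn about tool z (rad) -0.001 or 3.141
shift now axes [-23.1   0.2  -0. ] after turn [-23.1   0.1  -0. ]
```

Contact was felt near y ≈ 0.202 (TCP about 200 mm from the station's origin), exactly where predicted. I'll push on to about 7.5 mm of lift.

```bash
python3 -m crank '[[[-4,0,0],[0,0,0],1],[[-4,0,0],[0,0,0],1],[[-4,0,0],[0,0,0],1],[[-4,0,0],[0,0,0],1],[[0,0,0],[0,0,0],1]]'; python3 -m crank '[[[-4,0,0],[0,0,0],1],[[-3,0,0],[0,0,0],1],[[0,0,0],[0,0,0],1],[[0,0,0],[0,0,0],1]]'
python3 - <<'E'
from h import *
C=np.array([554.5,6]);a=np.radians(78.45);ex=np.array([np.cos(a),np.sin(a)])
go(np.r_[C+170*ex,35.4],-11.55)
t=optics.get_image("top");s=optics.get_image("scene")
cv2.imwrite("pics/e1raw.png",t[:,:,::-1]);cv2.imwrite("pics/e1sraw.png",s[:,:,::-1])
g=lambda b:np.clip(255*(b/255.)**.6,0,255).astype(np.uint8)[:,:,::-1]
cv2.imwrite("pics/e1s.png",g(cv2.resize(s[150:240,270:430],None,fx=5,fy=5)))
cv2.imwrite("pics/e1.png",g(cv2.resize(t[130:260,200:400],None,fx=4,fy=4)))
E
```

```text
t: 18.25
ee_pos: [0.5897, 0.1792, 0.0354]
tcp_rot: [-2.434, -1.985, -0.002]
contact_force: [2.0, 8.1, 3.5]
finger_gap: 0.0257
t: 18.65
ee_pos: [0.5883, 0.1725, 0.0354]
tcp_rot: [-2.434, -1.985, -0.002]
contact_force: [1.0, 7.9, 3.3]
finger_gap: 0.0256
t 18.65 tcp [588.3 172.5  35.4] tilt [ 0.001  0.001 -1.   ] jaw yaw -11.61 j [0.23 0.62 1.48 0.   1.04 0.43] F [1.  7.9 3.3] gap 25.6
turn about tool z (rad) -0.001 or 3.14
shift now axes [ 0.1  0.2 -0. ] after turn [ 0.1  0.2 -0. ]
```

View pics/e1s.png

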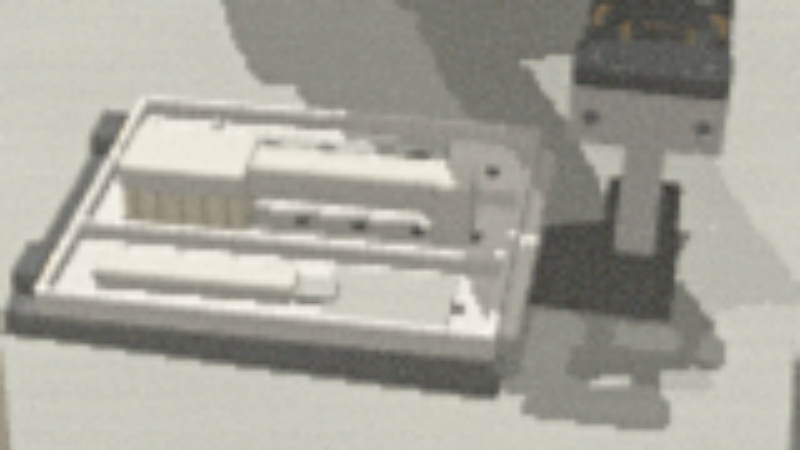

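View pics/e1.png

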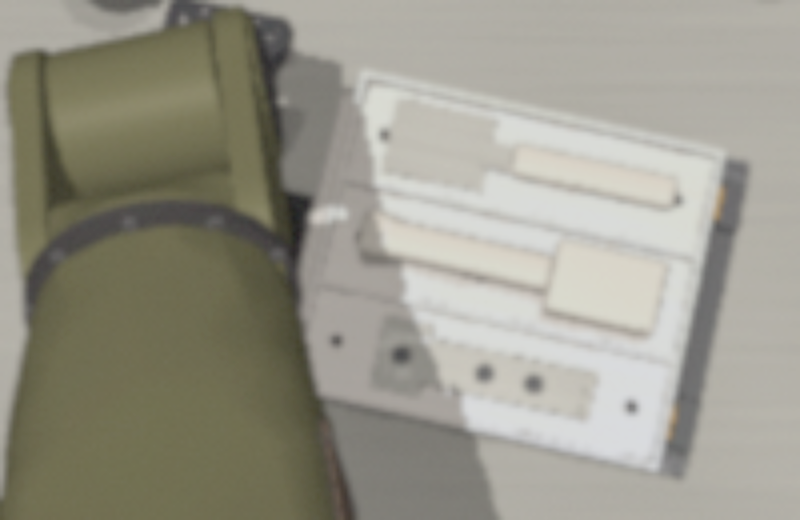

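Run:
```python
from h import *
a=cv2.cvtColor(cv2.imread("pics/scene0.png"),6).astype(np.float32);b=cv2.cvtColor(cv2.imread("pics/e1sraw.png"),6).astype(np.float32)
C=np.array([554.5,6]);al=np.radians(78.45);ex=np.array([np.cos(al),np.sin(al)]);ey=np.array([-ex[1],ex[0]])
U=8
up=lambda im:cv2.resize(im,None,fx=U,fy=U,interpolation=cv2.INTER_CUBIC)
A,B=up(a),up(b)
def track(u,v,w,h,name):
    x0,y0=int((u-w)*U),int((v-h)*U);T=A[y0:y0+2*h*U,x0:x0+2*w*U]
    m=5*U;S=B[y0-m:y0+2*h*U+m,x0-m:x0+2*w*U+m]
    r=cv2.matchTemplate(S,T,cv2.TM_CCOEFF_NORMED);_,s,_,l=cv2.minMaxLoc(r)
    d=np.array([(l[0]-m)/U,(l[1]-m)/U])
    p=(on("scene",[[u,v]],.018)[0,:2]*1e3-C);x=p@ex
    P=on("scene",[[u,v]],.018)[0]
    best=min(np.arange(-3,16,.1),key=lambda L:np.linalg.norm((proj("scene",P+[0,0,L*(x+115)/232e3])-proj("scene",P))[0][1]-d[1]))
    print(name,"stx",x.round(0),"score",round(float(s),2),"dpx",d,"lift@lip",round(best,1))
track(361.7,213.8,4,3,"lip hole front");track(350,210,9,5,"spatula blade");track(341.5,212.5,5,4,"blade start");track(330,206,6,5,"spat handle")
track(285,190,5,5,"hinge end (control)");track(441,235,14,18,"cup (control)");track(368,228,4,4,"base corner(control)")
```

```text
lip hole front stx 91.0 score 0.93 dpx [-0.125 -2.25 ] lift@lip 7.5
spatula blade stx 60.0 score 0.94 dpx [ 0.125 -2.   ] lift@lip 7.9
blade start stx 42.0 score 0.93 dpx [ 0.    -1.875] lift@lip 8.3
spat handle stx 9.0 score 0.95 dpx [ 0.125 -1.375] lift@lip 7.8
hinge end (control) stx -122.0 score 0.99 dpx [ 0.   -0.25] lift@lip -3.0
cup (control) stx 277.0 score 0.99 dpx [0. 0.] lift@lip 0.0
base corner(control) stx 113.0 score 0.96 dpx [-0.125  0.125] lift@lip -0.4
```

The independent image measurement gives a lift of about 7.5–8 mm, in line with the 7.5 mm expected from the geometry. I'll let it settle for a few rows, then hand in.

```bash
python3 -m crank '[[[0,0,0],[0,0,0],1],[[0,0,0],[0,0,0],1],[[0,0,0],[0,0,0],1],[[0,0,0],[0,0,0],1],[[0,0,0],[0,0,0],1]]'; python3 -c "
from workcell import workorder
print(workorder.finish_job())"
```

```text
t: 19.25
ee_pos: [0.5883, 0.1725, 0.0354]
tcp_rot: [-2.434, -1.985, -0.002]
contact_force: [0.6, 7.7, 3.6]
finger_gap: 0.026
the job is handed in; nothing more can be done
None
```

The job is done and handed in at 19.3 s. The brush lies flat in the middle compartment, head towards the hinge, and released. The wedge nearest the base, carried about 1 mm off the table and set down in front of the tray, was then pushed flat under the lip. The arm still grips it by its upright grip, with the tray resting on it.

**Lift:** tracking four points on the tray in the scene camera gave 7.5 to 8.3 mm. Wedge geometry gave about 7.5 mm, and contact was felt where predicted, about 30 mm before the final position.

**Last checks:**
- The arm held steady for the final 0.5 s, with about 8 N of push and a 26 mm finger opening.
- The cup and the base did not shift in the pictures, and the spatula and bracket are still in their compartments.
- I did not re-measure the jug, jar, nut or bung at the end; the moves kept clear of them.

**Disagreements:**
- The two cameras differed by 2–3 mm on positions.
- One lip-edge corner I read in the top view came out about 9 mm off. I took it for the base rail and did not use it.
- The control point at the hinge end moved 0.25 px, which is within noise.

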